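# Set the paint mixer's timer dial and start it

## Task

Set the paint mixer's timer: with closed fingers, gently push the wing of the black dial round, either way, until the white index mark on the dial lines up with the orange line on the scale. Then press the green start button all the way down and let it come up again. Do not grip or lift anything; leave the scale ring, the jar in the mixer and the other things on the table where they are.

Things in the scene. Friction and masses are not known exactly. Their poses are not given: they have to be found in the camera images.
- mixer: bench paint mixer, a blue box fixed to the table, 150 (x) x 230 (y) mm, grey top face 50 mm above its underside. Origin: centre of its underside; x points to its back, y to its left (dial side), z up. The dial's vertical axis is at x 0, y +45 mm; the button at x -35, y -70 mm; the jar cup (rubber, 51 mm across, rim 20 mm above the top face) at x +35, y -70 mm
- dial_centre (a point): point on the dial's axis, at the top face of its wing (87 mm above the table). The dial is a black disc 84 mm across whose flat top is 62 mm above the table; across its middle stands a straight raised wing, 78 mm long, 14 mm thick and 25 mm tall (62 to 87 mm above the table). The dial turns either way without stops, with light friction (about 0.07 N m), and stays where it is left
- timer_dial: the same dial; its origin lies on the axis, on its underside (54 mm above the table), x points along the wing to the index mark, z up. Pushing it takes 2 to 4 N at the wing; gripping or forcing it (over 25 N) is a fault
- index_mark (a point): the dial's white index mark, 46 mm from its axis: a white line 4 mm wide along one half of the wing's top, down that end of the wing and out to the disc's edge. It lies in line with the wing, so dial_centre to index_mark (seen from above) is the wing's direction
- target_line (a point): the target: the only orange line (4 mm wide, 18 mm long, radial) on the flat aluminium scale ring round the dial (128 mm across, top 53 mm above the table; its other lines are thin and black); this point lies 46 mm from the dial's axis, where the white mark meets the orange line. The ring is stiff and is not to be turned
- start_button_top (a point): centre of the top of the green round push button, 30 mm across; pressed straight down
- start_button (a joint): travel of the start button in m: 0 up, 0.006 fully down; a spring returns it, fully down takes about 5 N
- jar_mid (a point): middle (26 mm above its foot) of the paint jar, 34 mm across, 52 mm tall, with blue paint and a grey lid, standing loose in the mixer's rubber cup, its top 108 mm above the table; it stays there
- cup_floor (a point): centre of the inner floor of the rubber cup; the jar's foot stands there
- spare_jar: small empty clear jar with a grey lid, 34 mm wide, 52 mm tall, on the table in front of the mixer; stays where it is (origin: centre of its underside)
- mix_cup_b: small white mixing cup, 60 mm wide, 46 mm tall, on the table to the left of the mixer; stays where it is (origin: centre of its underside)
- glue_tube: white tube of glue, 126 x 38 mm, 25 mm tall, lying behind the mixer; stays where it is (origin: centre of its underside)
- paint_red: red paint bottle, 38 mm wide, 96 mm tall, upright behind the mixer; stays where it is (origin: centre of its underside)
- marker_a: green and white marker pen, 135 x 17 mm, lying in front of the mixer; stays where it is (origin: centre of its underside)
- eraser: blue and white eraser, 48 x 21 mm, 13 mm tall, on the table in front; stays where it is (origin: centre of its underside)
There are look-alikes about, which are no part of the job. What is shaped like the part that bears jar_mid but brown or purple is not meant.

How it is judged (in metres and radians):
On the way, in this order (a step that is already met when the one before it is completed fails the run):
1. the white index mark lines up with the orange line (horizontal distance between index_mark and target_line below 0.003 m), for 0.3 s.
2. with the dial set, the start button is pressed all the way down (horizontal distance between index_mark and target_line below 0.003 m and value of joint start_button above 0.0045 m), for 0.1 s.
At the end, for the whole second after the job is handed in: The white index mark is within 3 mm (seen from above, 46 mm from the axis; about 3.7 degrees) of the orange line, the start button has been pressed (at least 4.5 mm of its 6 mm) after that and is up again, and the jar stands upright in its cup (horizontal distance between index_mark and target_line below 0.003 m and value of joint start_button below 0.0015 m and distance between jar_mid and cup_floor below 0.032 m and angle between jar_mid's own z axis and vertical below 0.2 rad); the robot touches nothing.
It fails at once if the dial is gripped or forced (the fingers press on it with over 25 N) (contact force between the fingers and timer_dial above 25 N).
It fails at once if the start button is pressed before the dial is set (horizontal distance between index_mark and target_line above 0.003 m and value of joint start_button above 0.003 m).
It fails at once if the scale ring is turned (distance of target_line from where it was at the start of the episode above 0.003 m).
It fails at once if the jar is lifted, tipped or pulled out of its cup (distance of jar_mid from where it was at the start of the episode above 0.01 m or angle between jar_mid's own z axis and vertical above 0.3 rad).
It fails at once if another thing on the table is moved by more than 2 cm or lifted (distance of any of spare_jar, mix_cup_b, glue_tube, paint_red, marker_a, eraser from where it was at the start of the episode above 0.02 m).
It also fails if it takes over 64 s, if anything falls off the work surface, if the arm or the gripper's body presses on something with over 40 N, if the wrist force passes 120 N, or if a joint passes its speed limit or range.

## Robot

A 7-joint arm with a two-finger parallel gripper is mounted at the origin on a cart in front of the work surface, level with it; the furniture and walls round the work are solid. World frame = base frame: x ahead of the robot, y to its left, z up, the work surface at z = 0. Lengths are in mm, angles in rad, forces in N, time in s.
With the tool pointing down it reaches from about 400 to 850 mm from the base axis. Payload 10.4 kg.
Tool frame: the origin (TCP) lies at the very end of the fingers, on their centre line; the grasp point (between the pads) lies behind it (robot.hold_point_z is the z of the grasp point in the tool frame, in mm); z points along the fingers, x is the direction in which the jaws open and shut, and the axes are right-handed (so a half turn about z gives the same grasp; the last joint's range is limited). The gripper opens to 85 mm and grips with 20 to 120 N. Pads are 22 mm wide; open, the fingers measure 114 mm over their backs; the gripper's body (76 mm by 85 mm) begins 54 mm behind the grasp point. The pads swing forward as they close: fully open they stand 13 mm farther back than shut.
Start: joints at [1.292, 0.332, -0.065, 1.46, 0.022, 1.35, -0.088], TCP at [158.158, -604.679, 231.338] pointing down, gripper open.
Joint ranges: [-2.6, 2.6], [-0.5, 2.12], [-1.47, 1.34], [0.16, 2.42], [-1.27, 4.41], [0.06, 2.06], [-2.6, 2.6]. Speed limits (rad/s): [2.22, 2.22, 2.79, 2.79, 3.14, 3.14, 3.14].

## Interface

Orientations are given as a unit quaternion [w, x, y, z].
In Python, from workcell import telemetry, optics, robot gives the robot as it stands.
- The arm moves only by the tool drive_tool, never from a script. Its arguments are lists of equal length, an entry for each row: "translation": the shift along the tool's x, y, z in m, a list of three; "spin": the turn about the tool's z in degrees; "hand": the finger opening in m, from 0 to 0.0854. A call has 1 to 12 rows; each row is the pose to reach, as a shift and turn from the pose commanded when the call began, along the tool's axes at that moment; what a row does not reach only later rows make up. A row lasts 1/12 s, in which the tool goes at most 41.7 mm and 7.16 degrees, less where a joint would pass 70% of its speed; a pose out of reach is approached as far as the arm can. A call with a gripper value outside its range is refused whole. The fingers move at their own pace and stop on an object; the grip force is fixed at half the most. Time passes only in rows, so rows that repeat a pose let the fingers close. It gives the time, the measured TCP pose, the force and the opening at its end, in the units of the state.
- telemetry.state(): the state, without advancing time (a new reading comes with each control period).
- optics.camera(name): name is "scene" or "top" or "wrist"; returns a dict with "color" (400x640x3 uint8, red, green, blue), "intrinsics" (3x3 intrinsics, pixels), "dist" ([k1, k2, p1, p2, k3] as OpenCV has them; the pictures are not rectified), "rvec" (rotation vector, rad) and "tvec" (3), from world to camera coordinates, as OpenCV has them; the wrist camera has in their place "hand_eye" (4x4, takes a point from camera to tool coordinates, whose origin is the TCP and whose axes are the tool frame's). Camera axes: x right, y down, z forward; pixel columns grow to the right and rows downward; lengths in mm; the calibration is good to about 2 mm. A picture is of the moment at which its call begins: read the wrist's pose just before it. There is no depth.
- robot.close_job(): hands the job in, once; it reports no verdict.
The state is a dict: "time_s": time; "joint_positions": joint angles; "joint_vel": joint speeds; "effort": joint torques, N m; "ee_pos": TCP position; "eef_rot": TCP orientation; "ft_force": force on the tool from outside, world axes, zero at the start; "wrist_torque": the same for the moment, N m; "finger_gap": finger opening in mm.
Only numpy, scipy, OpenCV 4.12 (cv2) and the standard library are available. Lean on these libraries where they do the work, as an engineer would, in place of code of your own. Each camera call takes 0.05 s, during which the arm holds its last target.

## Working session

There is one attempt and no reset: what is moved stays moved. The work goes in short steps, Python scripts to look and compute and a tool call to move; the robot and the scene stay as the last step left them, time stands still between calls to the robot, and variables do not carry over. Pictures are saved under pics/ and viewed, and the job is handed in when it is done.

Besides the shell and the picture viewer there is one more tool, called as a command line: name --pt "numbers of a row" for each row, then --argument value for the rest. drive_tool: Moves the arm, as the interface text tells. Its arguments: {"type":"object","properties":{"translation":{"type":"array"},"spin":{"type":"array"},"hand":{"type":"array"}},"required":["translation","spin","hand"]}

```bash
ls; mkdir -p pics; python3 - <<'E'
from workcell import telemetry, optics, robot
import cv2,pickle
s=telemetry.state()
print(s, robot.hold_point_z)
for n in ["scene","top","wrist"]:
    s=telemetry.state()
    c=optics.camera(n); c['state']=s
    pickle.dump(c,open(f'pics/{n}0.pkl','wb'))
    cv2.imwrite(f'pics/{n}0.png',c['color'][:,:,::-1])
    print(n,{k:v for k,v in c.items() if k not in('color','state')})
E
```

```text
pics
{'time_s': 0.0, 'joint_positions': array([ 1.29236211,  0.33288008, -0.06468653,  1.46096249,  0.02155834,
        1.34989904, -0.08849671]), 'joint_vel': array([-0.0006073 , -0.00095074, -0.00017101,  0.00155077, -0.00070237,
        0.00093661, -0.00227796]), 'effort': array([-1.09699795e-03, -6.25468469e+01,  4.85753396e-02, -3.91608524e+01,
        1.62134576e-02,  9.98461997e-03, -6.15530965e-06]), 'ee_pos': array([ 158.05985098, -604.28409407,  230.50065664]), 'eef_rot': array([-4.31995142e-04,  7.91534788e-01, -6.11123678e-01, -5.85766999e-04]), 'ft_force': array([ 0.27077146, -0.17661653,  1.06776439]), 'wrist_torque': array([-0.01446976,  0.01189754,  0.02333744]), 'finger_gap': 85.44051682480051} -18.700000000000003
scene {'intrinsics': array([[466.49447365,   0.        , 318.96625856],
       [  0.        , 466.49447365, 193.25012864],
       [  0.        ,   0.        ,   1.        ]]), 'dist': array([0.04667133, 0.        , 0.        , 0.        , 0.        ]), 'rvec': array([ 1.20960479, -2.33781877,  0.92069551]), 'tvec': array([461.25592098, 256.87943534, 862.159
[... 289 characters left out ...]
2.18189438,  0.1174543 ]), 'tvec': array([ 223.15003525,  496.80836324, 1010.42282585])}
wrist {'intrinsics': array([[331.25394183,   0.        , 319.90384812],
       [  0.        , 331.25394183, 201.70984226],
       [  0.        ,   0.        ,   1.        ]]), 'dist': array([-0.01063119,  0.        ,  0.        ,  0.        ,  0.        ]), 'hand_eye': array([[ 9.99999643e-01,  4.38321127e-04,  7.22401155e-04,
        -9.06942157e-01],
       [-6.14577360e-04,  9.64023839e-01,  2.65815085e-01,
        -6.61122832e+01],
       [-5.79899567e-04, -2.65815434e-01,  9.64023765e-01,
        -1.41674478e+02],
       [ 0.00000000e+00,  0.00000000e+00,  0.00000000e+00,
         1.00000000e+00]])}
```

View pics/scene0.png

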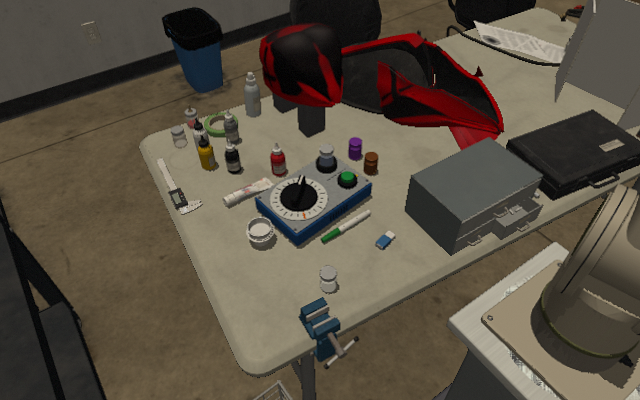

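View pics/top0.png

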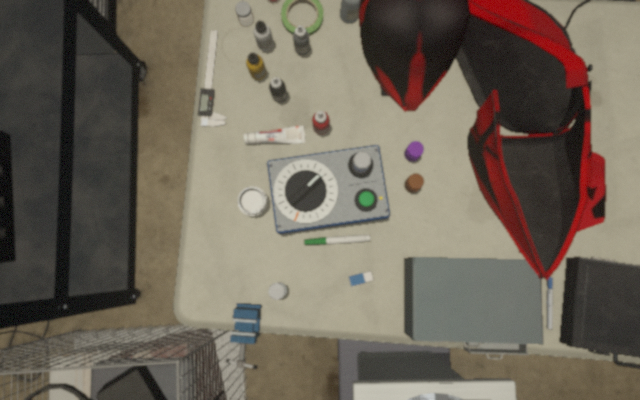

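View pics/wrist0.png

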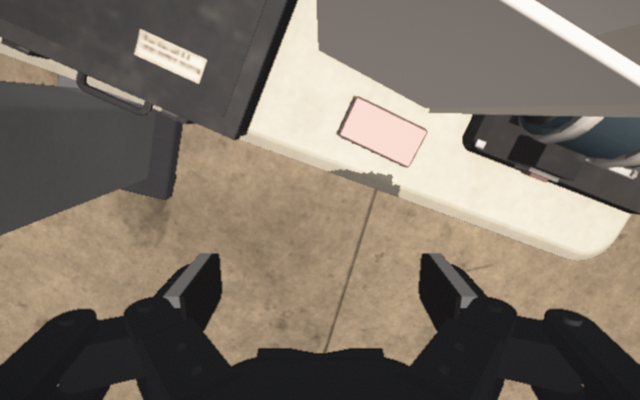

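The top view shows the mixer at about (328,188), the dial at (306,191), the orange line near (296,215) and the green button at (366,200). The jar in its cup is at (361,163). Next I'll enlarge both crops.

```bash
cat > h.py <<'E'
import numpy as np,cv2,pickle
from scipy.spatial.transform import Rotation as R
def pose(c):
    """camera->world R, origin"""
    if 'rvec' in c:
        r=cv2.Rodrigues(np.array(c['rvec']))[0]; return r.T,-r.T@np.array(c['tvec'])
    s=c['state'];q=s['eef_rot'];T=R.from_quat([q[1],q[2],q[3],q[0]]).as_matrix();H=c['hand_eye']
    return T@H[:3,:3], T@H[:3,3]+s['ee_pos']
def cast(c,px,z):
    px=np.array(px,float).reshape(-1,1,2)
    u=cv2.undistortPoints(px,c['intrinsics'],c['dist'])[:,0]
    Rm,o=pose(c); d=np.c_[u,np.ones(len(u))]@Rm.T
    return o+d*((z-o[2])/d[:,2])[:,None]
def proj(c,P):
    Rm,o=pose(c); r=Rm.T
    return cv2.projectPoints(np.array(P,float).reshape(-1,1,3),cv2.Rodrigues(r)[0],-r@o,c['intrinsics'],c['dist'])[0][:,0]
def load(n): return pickle.load(open(f'pics/{n}.pkl','rb'))
def snap(n,name):
    from workcell import telemetry,optics
    s=telemetry.state();c=optics.camera(n);c['state']=s
    pickle.dump(c,open(f'pics/{name}.pkl','wb'));cv2.imwrite(f'pics/{name}.png',c['color'][:,:,::-1]);return c
def crop(name,x0,y0,x1,y1,k,out):
    i=cv2.imread(f'pics/{name}.png')[y0:y1,x0:x1];cv2.imwrite(f'pics/{out}.png',cv2.resize(i,None,fx=k,fy=k,interpolation=cv2.INTER_CUBIC))
E
python3 - <<'E'
from h import *
crop('top0',260,135,400,240,5,'topc')
crop('scene0',240,130,400,250,5,'scenec')
for n in('top0','scene0'):
    c=load(n);hsv=cv2.cvtColor(c['color'],cv2.COLOR_RGB2HSV)
    x0,y0,x1,y1=(260,135,400,240) if n=='top0' else (240,130,400,250)
    g=cv2.inRange(hsv,(45,120,60),(85,255,255)); o=cv2.inRange(hsv,(3,60,120),(18,255,255))
    for nm,m,z in(('g',g,58),('o',o,53)):
        mm=np.zeros_like(m);mm[y0:y1,x0:x1]=m[y0:y1,x0:x1]
        k,l,st,ce=cv2.connectedComponentsWithStats(mm)
        for i in range(1,k):
            if st[i,4]>3: print(n,nm,st[i],ce[i],cast(c,ce[i],z)[0])
E
```

```text
top0 g [360 192  13  14 151] [365.94039735 198.45033113] [512.31748029 125.89082529  58.        ]
top0 o [269 138   5   3  15] [271. 139.] [638.01357799 311.57157254  53.        ]
top0 o [294 212   5   9  23] [296. 216.] [481.65938618 264.26758544  53.        ]
scene0 g [341 172  13   9  93] [346.94623656 175.6344086 ] [521.19169541 118.95685315  58.        ]
scene0 g [322 228  18  13  89] [330.76404494 234.20224719] [404.81205975 249.36366621  58.        ]
scene0 o [270 152   2   4   5] [270.4 153.4] [694.65454673 219.74307867  53.        ]
scene0 o [260 178   3   3   9] [261. 179.] [631.57049453 282.67315372  53.        ]
scene0 o [243 183   9   5  13] [247.69230769 185.07692308] [632.22841561 317.07177392  53.        ]
scene0 o [244 190   6   3  15] [246.6        191.06666667] [617.1272923  328.23332172  53.        ]
scene0 o [302 212   4   7  21] [303.57142857 215.        ] [483.85923982 263.63736975  53.        ]
```

View pics/topc.png

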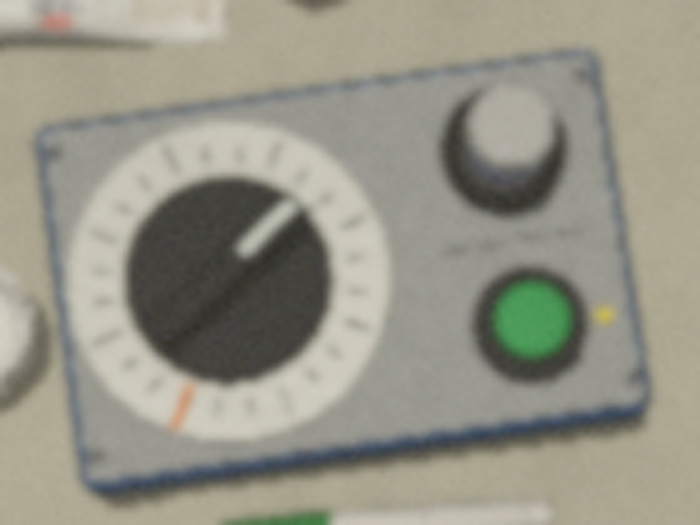

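View pics/scenec.png

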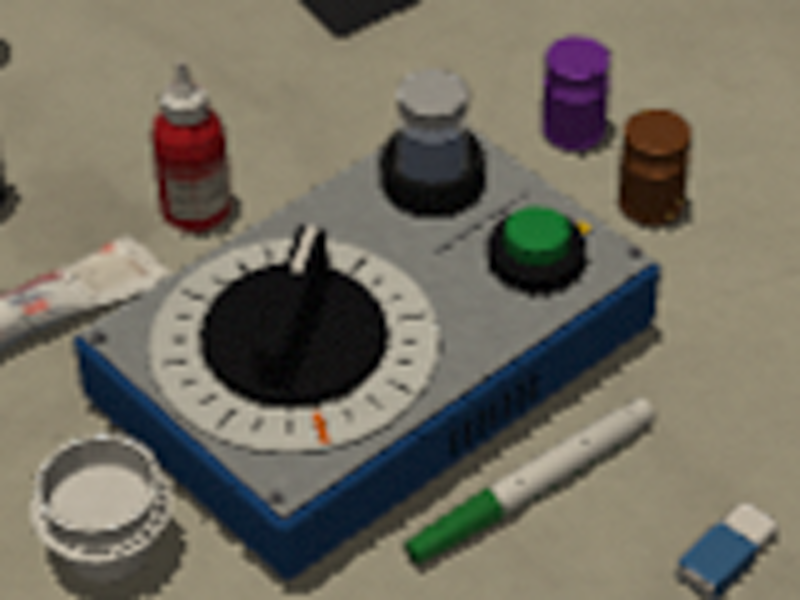

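The crop shows the choice of line and button clearly. There is one orange line, at crop (183,408), which is full-picture (296,216). The small yellow dot and the purple and brown jars are look-alikes. The only green button is at (366,198), because the other green patch is the marker cap. The white mark is at crop (270,227), and the jar in the cup is the blue one with the grey lid. Next I'll measure the geometry.

```bash
python3 - <<'E'
from h import *
from scipy.optimize import least_squares
c=load('top0');s=load('scene0')
tc=lambda p:[((x+.5)/5-.5+260,(y+.5)/5-.5+135) for x,y in p]
sc=lambda p:[((x+.5)/5-.5+240,(y+.5)/5-.5+130) for x,y in p]
# mixer top corners z=50, top crop
K=cast(c,tc([(38,130),(595,50),(650,395),(88,482)]),50); print(K[:,:2])
ctr=K.mean(0);print('centre',ctr, [np.linalg.norm(K[i]-K[i-1]) for i in range(4)])
ya=(K[0]-K[1]+K[3]-K[2])[:2];ya/=np.linalg.norm(ya);xa=np.array([ya[1],-ya[0]])
print('yaw',np.degrees(np.arctan2(xa[1],xa[0])),'dial',ctr[:2]+45*ya,'button',ctr[:2]-35*xa-70*ya,'jar',ctr[:2]+35*xa-70*ya)
# ring mask by brightness low sat
for nm,cc,box in(('top',c,(268,150,345,228)),('scene',s,(262,172,332,226))):
    x0,y0,x1,y1=box
    hsv=cv2.cvtColor(cc['color'],cv2.COLOR_RGB2HSV)[y0:y1,x0:x1]
    g=cv2.GaussianBlur(hsv[:,:,2],(0,0),1)
    m=(g>175).astype(np.uint8) if nm=='top' else (g>150).astype(np.uint8)
    cn=max(cv2.findContours(m,cv2.RETR_EXTERNAL,cv2.CHAIN_APPROX_NONE)[0],key=cv2.contourArea)
    W=cast(cc,cn[:,0]+[x0,y0],53)[:,:2]
    f=least_squares(lambda p:np.hypot(*(W-p[:2]).T)-p[2],[*W.mean(0),64],loss='soft_l1')
    D=f.x[:2];print(nm,'ring',f.x)
    o=cast(cc,[(296,216)] if nm=='top' else [(303.57,215)],53)[0,:2]-D
    print('target',np.linalg.norm(o),np.degrees(np.arctan2(o[1],o[0])))
W=cast(c,tc([(242,252),(296,203)]),87)[:,:2];d=W[1]-W[0];print('mark top',W,np.degrees(np.arctan2(d[1],d[0])))
# button triangulate
for z in(56,60,64,68,72,76):
    print(z,cast(c,[(365.94,198.45)],z)[0,:2],cast(s,[(346.95,175.6)],z)[0,:2])
E
```

```text
[[594.81227761 320.07517028]
 [621.48487299  96.33141779]
 [482.06518101  79.757743  ]
 [453.23291001 301.99748588]]
centre [537.8988104  199.54045424  50.        ] [np.float64(142.72883382710825), np.float64(225.32797012570316), np.float64(140.4013433205601), np.float64(224.10221588746828)]
yaw 7.094267285921443 dial [532.34121192 244.19594773] button [511.81191311 125.75377665] jar [581.2760141  134.39892985]
top ring [531.74004738 244.85937302  62.84608985]
target 53.70988117097507 158.8167046727738
scene ring [533.01437829 245.33607054  59.02223304]
target 52.45075077690873 159.57562256887167
mark top [[537.30646281 238.09460937]
 [555.80982661 216.95792511]] -48.80062075096003
56 [512.58398569 125.74071176] [522.8588249  117.59427932]
60 [512.05232685 126.04245278] [519.69340695 120.16887572]
64 [511.52066801 126.34419379] [516.52798901 122.74347211]
68 [510.98900917 126.64593481] [513.36257106 125.31806851]
72 [510.45735033 126.94767583] [510.19715312 127.8926649 ]
76 [509.92569149 127.24941684] [507.03173517 130.46726129]
```

```bash
python3 - <<'E'
from h import *
c=load('top0');s=load('scene0')
for z in(0,100,150): print(z,'toolbox',cast(c,[(405,258),(543,258),(540,338),(405,338)],z)[:,:2].round().tolist(), 'scene top-left/front corner',cast(s,[(409,178),(446,212),(492,140)],z)[:,:2].round().tolist())
def tri(a,b):
    A=cast(c,[a],0)[0];B=cast(c,[a],200)[0];E=cast(s,[b],0)[0];F=cast(s,[b],200)[0]
    M=np.c_[B-A,-(F-E)];t=np.linalg.lstsq(M,E-A,rcond=None)[0];return A+t[0]*(B-A),E+t[1]*(F-E)
print(tri((405,258),(409,178)),tri((405,338),(446,212)))
print('backpack top',cast(c,[(410,105),(545,275)],100))
E
```

```text
0 toolbox [[395.0, 46.0], [389.0, -232.0], [231.0, -214.0], [236.0, 53.0]] scene top-left/front corner [[472.0, -36.0], [341.0, -29.0], [451.0, -309.0]]
100 toolbox [[394.0, 61.0], [388.0, -191.0], [245.0, -175.0], [249.0, 67.0]] scene top-left/front corner [[405.0, 43.0], [290.0, 49.0], [386.0, -196.0]]
150 toolbox [[393.0, 68.0], [388.0, -171.0], [252.0, -155.0], [256.0, 74.0]] scene top-left/front corner [[371.0, 82.0], [265.0, 88.0], [354.0, -140.0]]
(array([393.23869111,  63.80271988, 121.72177939]), array([389.57802477,  60.05784021, 122.21278383])) (array([255.84516154,  73.97905068, 149.09992768]), array([266.46296295,  84.67651397, 146.18357734]))
backpack top [[ 685.24321994   38.7277838   100.        ]
 [ 357.05414736 -192.68933378  100.        ]]
```

```bash
cat > plan.py <<'E'
import numpy as np
# pose = x,y,z,psi(deg of tool x); tool y at psi-90; z down
def rel(cur,tgt):
    p=np.radians(cur[3]);u=np.array([np.cos(p),np.sin(p)]);v=np.array([np.sin(p),-np.cos(p)])
    d=np.array(tgt[:2])-cur[:2]
    return [round(float(d@u)/1000,4),round(float(d@v)/1000,4),round((cur[2]-tgt[2])/1000,4)], round(cur[3]-tgt[3],1)
def app(cur,t,spin):
    p=np.radians(cur[3]);u=np.array([np.cos(p),np.sin(p)]);v=np.array([np.sin(p),-np.cos(p)])
    xy=np.array(cur[:2])+1000*(t[0]*u+t[1]*v);return [*xy,cur[2]-1000*t[2],cur[3]-spin]
E
python3 - <<'E'
from plan import *
c=[158.16,-604.68,231.34,np.degrees(np.arctan2(-2*.791535*.611124,.791535**2-.611124**2))]
print(c)
for w in([158.16,-604.68,310,c[3]],[400,-350,310,-10],[480,-50,310,60],[493.9,243,250,131.2],[493.9,243,110,131.2]):
    t,s=rel(c,w);print(t,s); c=app(c,t,s);print(c)
E
```

```text
[158.16, -604.68, 231.34, np.float64(-75.34163102888736)]
[0.0, 0.0, -0.0787] 0.0
[np.float64(158.16), np.float64(-604.68), 310.04, np.float64(-75.34163102888736)]
[-0.1852, -0.2984, 0.0] -65.3
[np.float64(399.9818427233957), np.float64(-349.9962816710473), 310.04, np.float64(-10.041631028887366)]
[0.0265, -0.3094, 0.0] -70.0
[np.float64(480.02402390721414), np.float64(-49.956518920613235), 310.04, np.float64(59.958368971112634)]
[0.2605, -0.1347, 0.06] -71.2
[np.float64(493.8332551697807), np.float64(242.98314232712045), 250.04000000000002, np.float64(131.15836897111262)]
[-0.0, 0.0001, 0.14] -0.0
[np.float64(493.9085445010834), np.float64(243.04895658539323), 110.04000000000002, np.float64(131.15836897111262)]
```

drive_tool --pt "0 0 -0.04" --pt "0 0 -0.079" --pt "-0.02 -0.03 -0.079" --pt "-0.04 -0.06 -0.079" --pt "-0.06 -0.09 -0.079" --pt "-0.08 -0.12 -0.079" --pt "-0.1 -0.15 -0.079" --pt "-0.12 -0.18 -0.079" --pt "-0.14 -0.21 -0.079" --pt "-0.155 -0.24 -0.079" --pt "-0.17 -0.27 -0.079" --pt "-0.185 -0.298 -0.079" --spin '[0,0,-6,-12,-18,-24,-30,-36,-42,-48,-54,-60]' --hand '[0.04,0,0,0,0,0,0,0,0,0,0,0]'

```text
time_s: 1.15
ee_pos: [400.8, -348.7, 310.3]
eef_rot: [0.0, 0.991, -0.131, 0.0]
ft_force: [-0.0, -0.1, 0.3]
finger_gap: 0.0
```

```bash
python3 - <<'E'
from plan import *
c=[400,-350,310.3,-15.34]
for w in([480,-50,310.3,59.66],[493.9,243,250.3,131.2],):
    t,s=rel(c,w);print(t,s); c=app(c,t,s);print(c)
E
```

```text
[-0.0022, -0.3105, 0.0] -75.0
[np.float64(480.0200285156724), np.float64(-49.980192259992634), 310.3, 59.66]
[0.2599, -0.136, 0.06] -71.5
[np.float64(493.9295208539855), np.float64(243.0224289277545), 250.3, 131.16]
```

drive_tool --pt "0 -0.03 0" --pt "0 -0.06 0" --pt "0 -0.09 0" --pt "0 -0.12 0" --pt "0 -0.15 0" --pt "-0.001 -0.18 0" --pt "-0.001 -0.21 0" --pt "-0.001 -0.24 0" --pt "-0.002 -0.27 0" --pt "-0.002 -0.3 0" --pt "-0.002 -0.31 0" --pt "-0.002 -0.31 0" --spin '[-6.25,-12.5,-18.75,-25,-31.25,-37.5,-43.75,-50,-56.25,-62.5,-68.75,-75]' --hand '[0,0,0,0,0,0,0,0,0,0,0,0]'

```text
time_s: 2.15
ee_pos: [480.1, -47.2, 310.4]
eef_rot: [-0.0, 0.865, 0.502, 0.0]
ft_force: [-0.1, 0.6, -0.4]
finger_gap: -0.2
```

drive_tool --pt "0.026 -0.013 0" --pt "0.052 -0.027 0" --pt "0.078 -0.04 0" --pt "0.104 -0.054 0" --pt "0.13 -0.068 0" --pt "0.156 -0.081 0" --pt "0.182 -0.095 0.01" --pt "0.208 -0.108 0.02" --pt "0.234 -0.122 0.03" --pt "0.26 -0.136 0.04" --pt "0.26 -0.136 0.06" --pt "0.26 -0.136 0.06" --spin '[-6,-12,-18,-24,-30,-36,-42,-48,-54,-60,-66,-71.5]' --hand '[0,0,0,0,0,0,0,0,0,0,0,0]'

```text
time_s: 3.15
ee_pos: [491.8, 243.7, 246.9]
eef_rot: [-0.002, 0.409, 0.912, -0.001]
ft_force: [-0.1, -0.9, -1.0]
finger_gap: 0.2
```

```bash
python3 - <<'E'
from h import *
c=snap('wrist','w1');s=c['state'];print(s['time_s'],s['ee_pos'],s['eef_rot'],s['finger_gap'],s['joint_positions'])
E
```

```text
3.15 [491.78504133 243.72392922 246.90508694] [-0.00186334  0.40920686  0.91243898 -0.00117107] 0.24623800816139038 [ 0.31731334  0.30929669 -1.02925122  1.59759337  0.26596872  1.39103478
  1.55851858]
```

View pics/w1.png

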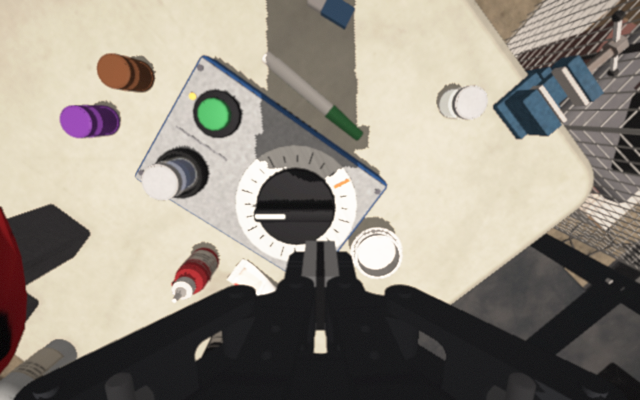

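The wrist view shows the ring centred near (296,207) and the white mark at (270,216), pointing left along the wing. The orange line is at (342,183) and the green button at (213,113). I'll measure these accurately from this view.

```bash
cat > meas.py <<'E'
from h import *
from scipy.optimize import least_squares
def orange(c,D,rr=(30,70)):
    hsv=cv2.cvtColor(c['color'],cv2.COLOR_RGB2HSV);o=cv2.inRange(hsv,(3,90,120),(20,255,255))
    ys,xs=np.nonzero(o);W=cast(c,np.c_[xs,ys],53)[:,:2];d=W-D;k=(np.hypot(*d.T)>rr[0])&(np.hypot(*d.T)<rr[1])
    m=W[k].mean(0)-D;return k.sum(),np.hypot(*m),np.degrees(np.arctan2(m[1],m[0]))
def mark(c,D):
    # white pixels on z=87 plane within 41mm radius and brighter than black
    v=c['color'].astype(int).min(2);h,w=v.shape
    yy,xx=np.mgrid[0:h,0:w];W=cast(c,np.c_[xx.ravel(),yy.ravel()],87)[:,:2];d=W-D
    k=(np.hypot(*d.T)<37)&(v.ravel()>130)
    P=W[k]
    lab=np.zeros(h*w,np.uint8);lab[k]=1
    n,l,st,ce=cv2.connectedComponentsWithStats(lab.reshape(h,w))
    res=[]
    for i in range(1,n):
        if st[i,4]<15: continue
        Q=W[l.ravel()==i];m=Q.mean(0);_,S,V=np.linalg.svd(Q-m);a=V[0] if V[0]@(m-D)>0 else -V[0]
        res.append((int(st[i,4]),ce[i].round(1),m.round(1),S[:2]/np.sqrt(len(Q)),'axis',np.degrees(np.arctan2(a[1],a[0])),'offset',float(np.cross(a,D-m))))
    return res
E
python3 - <<'E'
from meas import *
c=load('w1')
hsv=cv2.cvtColor(c['color'],cv2.COLOR_RGB2HSV)
g=cv2.inRange(hsv,(45,120,60),(85,255,255));k,l,st,ce=cv2.connectedComponentsWithStats(g)
for i in range(1,k):
    if st[i,4]>100:
        print('green',st[i],[cast(c,[ce[i]],z)[0].round(1).tolist() for z in(60,65,70)])
        if st[i,0]<250:
            ct=np.argwhere(l==i)[:,::-1];W=cast(c,ct,65)[:,:2];print('size',np.ptp(W,0))
# disc edge: black blob; ring outer edge
v=c['color'].max(2);yy,xx=np.mgrid[0:400,0:640]
W=cast(c,np.c_[xx.ravel(),yy.ravel()],53)[:,:2];D0=np.array([532.3,244.8])
# radial edge search for ring outer
G=cv2.GaussianBlur(c['color'].min(2).astype(np.float32),(0,0),.7)
pts=[];
for a in np.radians(np.arange(0,360,4)):
    r=np.arange(56,72,.25);P=np.c_[D0[0]+r*np.cos(a),D0[1]+r*np.sin(a),np.full(len(r),53)]
    px=proj(c,P).astype(np.float32);val=cv2.remap(G,px[:,0],px[:,1],cv2.INTER_LINEAR).ravel()
    gr=np.diff(val);i=gr.argmin()
    if gr[i]<-3 and px[i,1]<238: pts.append(P[i,:2])
pts=np.array(pts)
f=least_squares(lambda p:np.hypot(*(pts-p[:2]).T)-p[2],[*D0,64],loss='soft_l1');print('ring',f.x,len(pts),np.abs(f.fun).mean())
D=f.x[:2];print('orange',orange(c,D));print('mark',mark(c,D))
E
```

```text
green [198  98  33  33 837] [[509.5, 124.9, 60.0], [508.5, 126.0, 65.0], [507.4, 127.1, 70.0]]
size [30.38099239 30.42165466]
green [327 107  34  32 330] [[432.7, 224.5, 60.0], [432.8, 224.1, 65.0], [432.9, 223.7, 70.0]]
ring [529.0282704  245.46160424  63.80335229] 61 0.6057640688769206
orange (np.int64(48), np.float64(53.44727582115786), np.float64(159.9193105807577))
mark [(155, array([269.9, 216. ]), array([543.8, 228.3]), array([8.40210783, 1.43621344]), 'axis', np.float64(-48.39011081289599), 'offset', 0.3240770392149983), (429, array([279.7, 241.6]), array([557.6, 252.1]), array([15.01967877,  3.87299605]), 'axis', np.float64(-76.30310131114848), 'offset', -29.38112119106149), (70, array([324.1, 234.3]), array([523.2, 279.4]), array([5.62018536, 1.25146594]), 'axis', np.float64(-176.405276193023), 'offset', 34.23371593121406)]
```

drive_tool --pt "0 0 0.03" --pt "0 0 0.06" --pt "0 0 0.09" --pt "0 0 0.12" --pt "0 0 0.14" --pt "0 0 0.14" --pt "0 0 0.14" --spin '[0,0,0,0,0,0,0]' --hand '[0,0,0,0,0,0,0]'

```text
time_s: 3.78
ee_pos: [493.6, 242.0, 110.4]
eef_rot: [-0.0, 0.414, 0.91, -0.0]
ft_force: [-0.7, 0.7, -0.8]
finger_gap: 0.2
```

```bash
python3 - <<'E'
from h import *
c=snap('wrist','w2');s=c['state'];print(s['time_s'],s['ee_pos'],s['eef_rot'],s['finger_gap'])
s=snap('scene','s2')
crop('s2',220,110,420,260,4,'s2c')
E
```

```text
3.7833 [493.61780099 242.01137242 110.41658203] [-4.51239151e-04  4.14295582e-01  9.10142214e-01 -3.41761438e-04] 0.16270184319898973
```

View pics/w2.png

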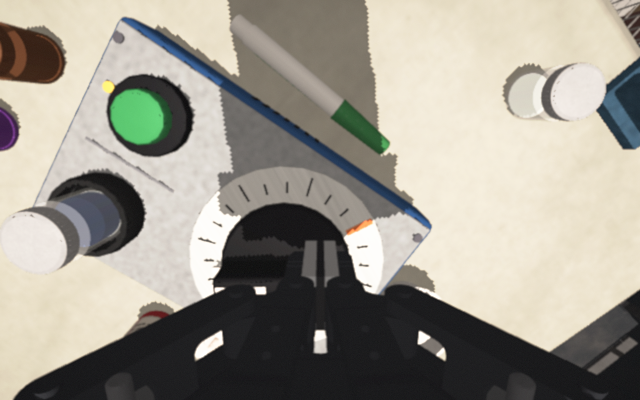

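View pics/s2c.png

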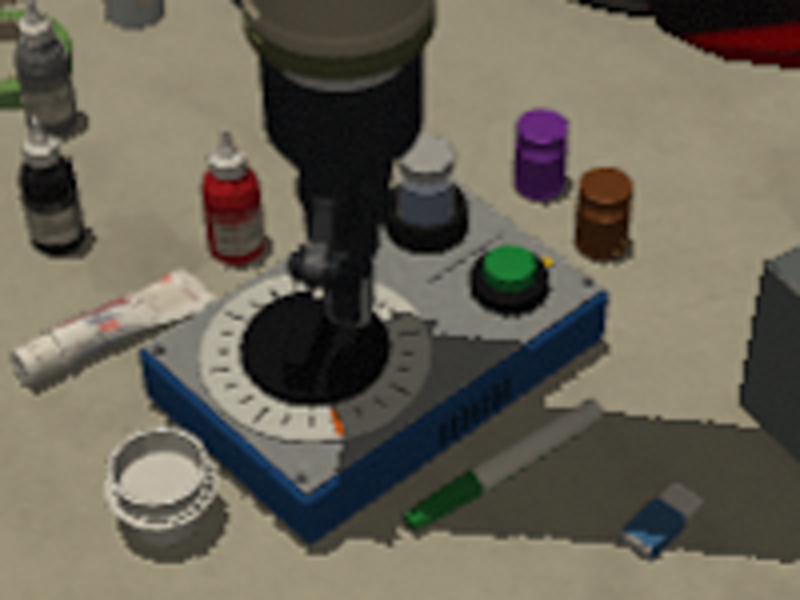

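```bash
cat >> meas.py <<'E'
def ring(c,D0,ymax=400,excl=None):
    G=cv2.GaussianBlur(c['color'].min(2).astype(np.float32),(0,0),.7);pts=[]
    for a in np.radians(np.arange(0,360,3)):
        r=np.arange(57,71,.25);P=np.c_[D0[0]+r*np.cos(a),D0[1]+r*np.sin(a),np.full(len(r),53)]
        px=proj(c,P).astype(np.float32);val=cv2.remap(G,px[:,0],px[:,1],cv2.INTER_LINEAR).ravel()
        gr=np.diff(val);i=gr.argmin()
        if gr[i]<-3 and px[i,1]<ymax: pts.append(P[i,:2])
    pts=np.array(pts)
    f=least_squares(lambda p:np.hypot(*(pts-p[:2]).T)-64,[*D0],loss='soft_l1');return f.x,len(pts),np.abs(f.fun).mean()
E
python3 - <<'E'
from meas import *
c=load('w2')
T=c['state']['ee_pos'];print('TCP px',proj(c,[T]),'at z=62 below',proj(c,[[T[0],T[1],70]]))
D,n,e=ring(c,np.array([531,245]),235);print(D,n,e,orange(c,D));print(mark(c,D)[:2])
D=np.array([531,245.]);u=np.array([np.cos(np.radians(131.4)),np.sin(np.radians(131.4))]);v=np.array([u[1],-u[0]])
print('wing px (z87) near edge +-', proj(c,[[*(D+r*u-w*v),87] for r in(-39,39) for w in(7,-7)]))
print('dist',(T[:2]-D)@u,(T[:2]-D)@v)
E
```

```text
TCP px [[317.30543178 260.79009512]] at z=62 below [[317.78375724 230.74462728]]
[529.33703481 245.59351599] 47 0.3707983049397934 (np.int64(155), np.float64(53.40726396561728), np.float64(160.1158464982565))
[(21, array([217.9, 268.8]), array([541.5, 211.2]), array([1.75401934, 0.32349785]), 'axis', np.float64(18.7301006193683), 'offset', 36.42290416933279), (40, array([218.5, 288.8]), array([551.1, 218.8]), array([1.57442648, 0.78333089]), 'axis', np.float64(-29.430383092708844), 'offset', 12.622289938590571)]
wing px (z87) near edge +- [[206.85449173 281.11003328]
 [209.24970802 303.44308763]
 [347.80325127 280.45889026]
 [347.38063579 302.83611927]]
dist 22.47948912280357 -30.017216165046932
```

```bash
cat > orb.py <<'E'
from plan import *
D=np.array([530,245.4])
def orb(psi,r=24,off=18,z=70):
    p=np.radians(psi);u=np.array([np.cos(p),np.sin(p)]);v=np.array([u[1],-u[0]])
    return [*(D+r*u-off*v),z,psi]
def call(c,ws):
    T=[rel(c,w) for w in ws];t=[[round(float(x),3) for x in a] for a,_ in T];s=[round(float(b),1) for _,b in T]
    print(t);print(s);e=app(c,t[-1],s[-1]);print('end',[round(float(x),2) for x in e]);return e
E
python3 - <<'E'
from orb import *
c=[493.93,243.02,110.3,131.2]
c=call(c,[orb(131.2,off=30,z=90),orb(131.2,off=30,z=70),orb(131.2,off=26),orb(131.2,off=22)]+[orb(131.2-4*k,off=max(18,22-2*k)) for k in range(1,9)])
for j in range(3): c=call(c,[orb(c[3]-4*k) for k in range(1,13 if j<2 else 6)])
E
```

```text
[[0.002, -0.001, 0.02], [0.002, -0.001, 0.04], [0.002, 0.003, 0.04], [0.002, 0.007, 0.04], [0.003, 0.01, 0.04], [0.004, 0.014, 0.04], [0.005, 0.016, 0.04], [0.006, 0.018, 0.04], [0.007, 0.02, 0.04], [0.007, 0.022, 0.04], [0.008, 0.024, 0.04], [0.008, 0.026, 0.04]]
[0.0, 0.0, 0.0, 0.0, 4.0, 8.0, 12.0, 16.0, 20.0, 24.0, 28.0, 32.0]
end [508.22, 266.17, 70.3, 99.2]
[[0.001, 0.002, 0.0], [0.002, 0.004, 0.0], [0.003, 0.006, 0.0], [0.004, 0.007, 0.0], [0.005, 0.009, 0.0], [0.005, 0.011, 0.0], [0.006, 0.014, 0.0], [0.006, 0.016, 0.0], [0.006, 0.018, 0.0], [0.006, 0.02, 0.0], [0.006, 0.022, 0.0], [0.005, 0.024, 0.0]]
[4.0, 8.0, 12.0, 16.0, 20.0, 24.0, 28.0, 32.0, 36.0, 40.0, 44.0, 48.0]
end [531.12, 274.94, 70.3, 51.2]
[[0.002, 0.001, 0.0], [0.003, 0.003, 0.0], [0.004, 0.005, 0.0], [0.004, 0.007, 0.0], [0.005, 0.009, 0.0], [0.005, 0.011, 0.0], [0.006, 0.013, 0.0], [0.006, 0.015, 0.0], [0.006, 0.017, 0.0], [0.006, 0.019, 0.0], [0.006, 0.021, 0.0], [0.006, 0.023, 0.0]]
[4.0, 8.0, 12.0, 16.0, 20.0, 24.0, 28.0, 32.0, 36.0, 40.0, 44.0, 48.0]
end [552.8, 265.2, 70.3, 3.2]
[[0.001, 0.002, 0.0], [0.002, 0.004, 0.0], [0.003, 0.006, 0.0], [0.004, 0.008, 0.0], [0.005, 0.01, 0.0]]
[4.0, 8.0, 12.0, 16.0, 20.0]
end [558.35, 255.5, 70.3, -16.8]
```

drive_tool --pt "0.002 -0.001 0.02" --pt "0.002 -0.001 0.04" --pt "0.002 0.003 0.04" --pt "0.002 0.007 0.04" --pt "0.003 0.01 0.04" --pt "0.004 0.014 0.04" --pt "0.005 0.016 0.04" --pt "0.006 0.018 0.04" --pt "0.007 0.02 0.04" --pt "0.007 0.022 0.04" --pt "0.008 0.024 0.04" --pt "0.008 0.026 0.04" --spin '[0,0,0,0,4,8,12,16,20,24,28,32]' --hand '[0,0,0,0,0,0,0,0,0,0,0,0]'

```text
time_s: 4.88
ee_pos: [508.7, 266.2, 72.3]
eef_rot: [0.0, 0.65, 0.76, 0.001]
ft_force: [-2.9, -0.4, -0.7]
finger_gap: -0.6
```

```bash
python3 - <<'E'
from h import *
c=snap('wrist','w3');s=c['state'];print(s['time_s'],s['ee_pos'],s['eef_rot'],s['ft_force'])
E
```

```text
4.8833 [508.66758934 266.15458512  72.29306446] [2.65182333e-04 6.49771809e-01 7.60129103e-01 5.22442196e-04] [-2.88430865 -0.36001212 -0.67619151]
```

View pics/w3.png

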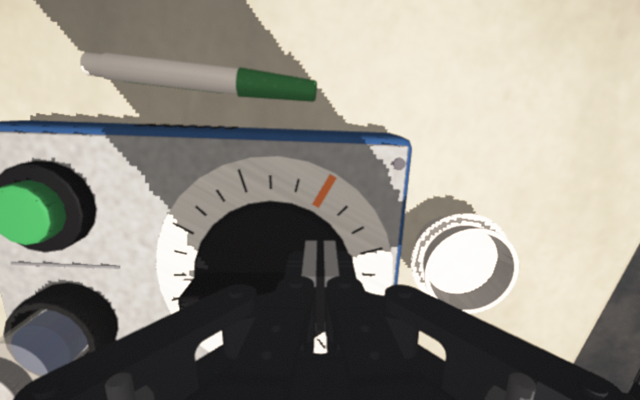

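Contact force is 2.9 N, opposing the push, so the wing is moving. I'll continue the orbit.

drive_tool --pt "0.001 0.002 0.0" --pt "0.002 0.004 0.0" --pt "0.003 0.006 0.0" --pt "0.004 0.007 0.0" --pt "0.005 0.009 0.0" --pt "0.005 0.011 0.0" --pt "0.006 0.014 0.0" --pt "0.006 0.016 0.0" --pt "0.006 0.018 0.0" --pt "0.006 0.02 0.0" --pt "0.006 0.022 0.0" --pt "0.005 0.024 0.0" --spin '[4,8,12,16,20,24,28,32,36,40,44,48]' --hand '[0,0,0,0,0,0,0,0,0,0,0,0]'

```text
time_s: 5.93
ee_pos: [531.4, 276.0, 72.2]
eef_rot: [-0.001, 0.902, 0.431, 0.001]
ft_force: [-0.1, 3.4, -1.1]
finger_gap: -0.0
```

drive_tool --pt "0.002 0.001 0.0" --pt "0.003 0.003 0.0" --pt "0.004 0.005 0.0" --pt "0.004 0.007 0.0" --pt "0.005 0.009 0.0" --pt "0.005 0.011 0.0" --pt "0.006 0.013 0.0" --pt "0.006 0.015 0.0" --pt "0.006 0.017 0.0" --pt "0.006 0.019 0.0" --pt "0.006 0.021 0.0" --pt "0.006 0.023 0.0" --spin '[4,8,12,16,20,24,28,32,36,40,44,48]' --hand '[0,0,0,0,0,0,0,0,0,0,0,0]'

```text
time_s: 6.93
ee_pos: [553.7, 266.5, 72.5]
eef_rot: [-0.002, 1.0, 0.027, 0.001]
ft_force: [0.3, 3.1, -1.1]
finger_gap: -0.4
```

```bash
python3 - <<'E'
from h import *
c=snap('wrist','w4');s=c['state'];print(s['time_s'],s['ee_pos'],s['eef_rot'],s['ft_force'])
c=snap('top','t4');crop('t4',260,135,400,240,5,'t4c')
c=snap('scene','s4');crop('s4',240,130,400,250,5,'s4c')
E
```

```text
6.9333 [553.70277067 266.48635304  72.54900029] [-0.00156231  0.99962723  0.02722185  0.00139109] [ 0.29394054  3.12482393 -1.10695127]
```

View pics/w4.png

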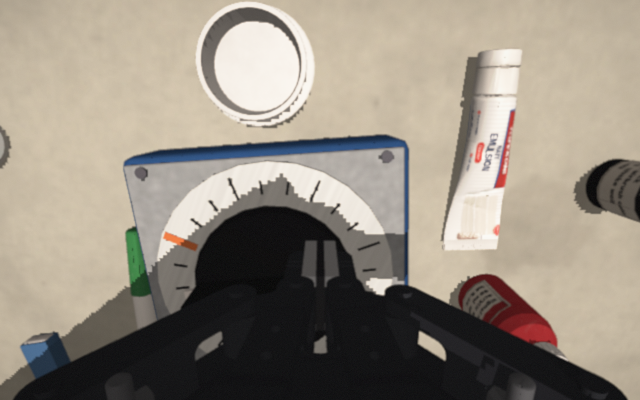

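View pics/t4c.png

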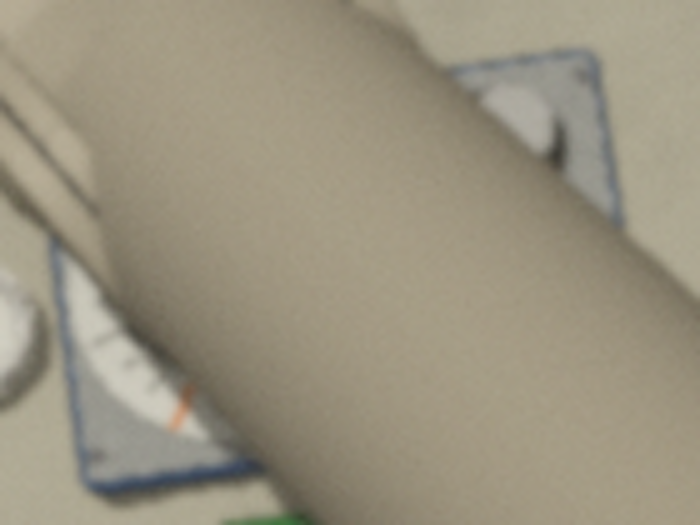

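View pics/s4c.png

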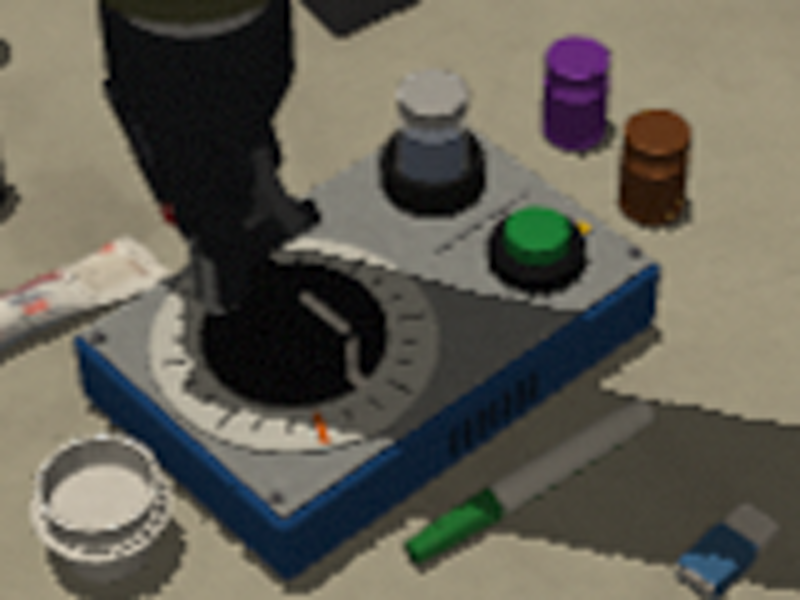

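The scene view shows the mark clearly: it runs along the wing from crop (303,293) to (348,330), then down and out to (358,385). I'll measure its angle from that.

```bash
python3 - <<'E'
from meas import *
c=load('s4')
D,n,e=ring(c,np.array([531,245]));print(D,n,e)
D=np.array([533,245.3])
sc=lambda p:[((x+.5)/5-.5+240,(y+.5)/5-.5+130) for x,y in p]
W=cast(c,sc([(303,293),(348,330)]),87)[:,:2];d=W[1]-W[0];print(W,np.degrees(np.arctan2(d[1],d[0])),[np.degrees(np.arctan2(*(w-D)[::-1])) for w in W])
w=cast(c,sc([(358,383)]),62)[0,:2]-D;print(np.hypot(*w),np.degrees(np.arctan2(w[1],w[0])))
print(orange(c,D))
E
```

```text
[536.21174562 250.24076965] 25 1.373196406830981
[[526.25769589 242.59490999]
 [496.93037384 239.10361095]] -173.21111947228357 [np.float64(-158.13877558297523), np.float64(-170.25232408955412)]
44.858700351412665 -173.90939401897106
(np.int64(10), np.float64(56.347723355064545), np.float64(160.00209863956852))
```

```bash
python3 - <<'E'
from orb import *
c=[552.8,265.2,70.3,3.2]
c=call(c,[orb(c[3]-4*k) for k in range(1,7)])
E
```

```text
[[0.001, 0.002, 0.0], [0.002, 0.004, 0.0], [0.003, 0.006, 0.0], [0.004, 0.008, 0.0], [0.005, 0.01, 0.0], [0.005, 0.012, 0.0]]
[4.0, 8.0, 12.0, 16.0, 20.0, 24.0]
end [558.46, 253.5, 70.3, -20.8]
```

drive_tool --pt "0.001 0.002 0.0" --pt "0.002 0.004 0.0" --pt "0.003 0.006 0.0" --pt "0.004 0.008 0.0" --pt "0.005 0.01 0.0" --pt "0.005 0.012 0.0" --pt "0.005 0.012 0.0" --spin '[4,8,12,16,20,24,24]' --hand '[0,0,0,0,0,0,0]'

```text
time_s: 7.67
ee_pos: [559.4, 253.2, 71.7]
eef_rot: [-0.001, 0.983, -0.181, 0.001]
ft_force: [0.8, 2.4, 0.7]
finger_gap: 0.1
```

```bash
python3 - <<'E'
from h import *
c=snap('scene','s5');crop('s5',270,165,340,225,10,'s5c')
c=snap('wrist','w5');print(c['state']['ee_pos'],c['state']['ft_force'])
E
```

```text
[559.13994141 253.30077261  71.51471378] [2.89282694 1.31453336 0.88604209]
```

View pics/s5c.png

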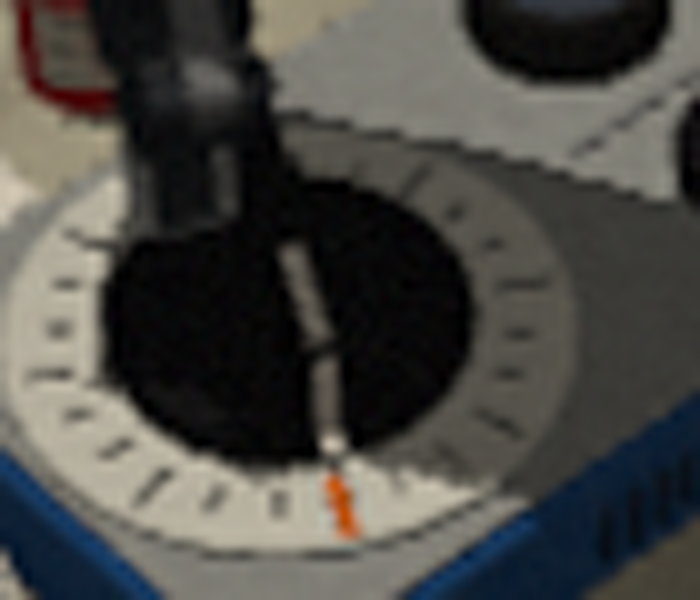

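View pics/w5.png

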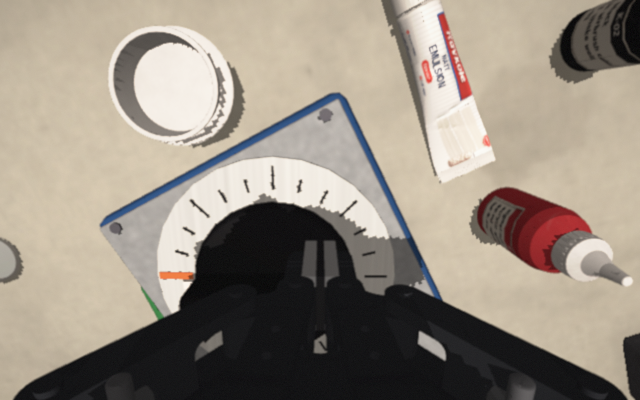

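The scene crop shows the mark's outer end at about (333,445), nearly meeting the orange line that runs from (335,480) to (348,535). I'll work out what angle remains.

```bash
python3 - <<'E'
from meas import *
c=load('s5')
sc=lambda p:[((x+.5)/10-.5+270,(y+.5)/10-.5+165) for x,y in p]
an=lambda d:np.degrees(np.arctan2(d[1],d[0]))%360
W=cast(c,sc([(293,245),(319,340)]),87)[:,:2];print('top line axis',an(W[1]-W[0]),W)
O=cast(c,sc([(335,480),(348,535)]),53)[:,:2];print('orange axis',an(O[1]-O[0]),O)
e=cast(c,sc([(333,447)]),62)[0,:2]
for D in([531,245],[532,245.2],[533,245.3],[532,246]):print(D,an(e-D),np.hypot(*(e-D)),an(O.mean(0)-D),[an(w-D) for w in W])
E
```

```text
top line axis 157.75320216862679 [[525.83129531 246.35021448]
 [499.41422172 257.15600115]]
orange axis 156.4028862619913 [[490.27404195 260.70362708]
 [475.7988332  267.02682193]]
[531, 245] 159.23373208394844 42.161203003188206 158.52909036382422 [np.float64(165.35985699527677), np.float64(158.95044099243032)]
[532, 245.2] 159.95488086365344 43.02873449238561 159.13283214350295 [np.float64(169.43793915781063), np.float64(159.85148030955517)]
[533, 245.3] 160.52438155854247 43.936051840939285 159.61617861741428 [np.float64(171.66546277836235), np.float64(160.55663234551162)]
[532, 246] 160.96192146719875 42.76113122813339 159.95460504994216 [np.float64(176.7506476924469), np.float64(161.10095123362387)]
```

About 1° remains, which is within tolerance. I'll back off, rise and check from a clear wrist view.

drive_tool --pt "0 -0.006 0" --pt "0 -0.014 0" --pt "0 -0.02 -0.03" --pt "0 -0.02 -0.07" --pt "0 -0.02 -0.11" --pt "0 -0.02 -0.15" --pt "0 -0.02 -0.18" --pt "0 -0.02 -0.18" --pt "0 -0.02 -0.18" --pt "0 -0.02 -0.18" --spin '[0,0,0,0,0,0,0,0,0,0]' --hand '[0,0,0,0,0,0,0,0,0,0]'

```text
time_s: 8.6
ee_pos: [564.9, 271.6, 249.1]
eef_rot: [0.001, 0.984, -0.18, -0.001]
ft_force: [-0.5, -0.1, -0.5]
finger_gap: -0.0
```

```bash
python3 - <<'E'
from meas import *
c=snap('wrist','w6');print(c['state']['time_s'],c['state']['ee_pos'])
D,n,e=ring(c,np.array([531,245]),235);print(D,n,e,orange(c,D));print(mark(c,D))
crop('w6',170,110,370,260,4,'w6c')
E
```

```text
8.6 [564.92962984 271.5726515  249.10727946]
[530.25387015 246.30887032] 60 2.6082169434878306 (np.int64(53), np.float64(53.907588131943974), np.float64(160.7899012801117))
[(55, array([273.3, 222.5]), array([507.9, 252.9]), array([7.69899093, 0.51116713]), 'axis', np.float64(159.4496564793293), 'offset', -1.7193168336965545)]
```

View pics/w6c.png

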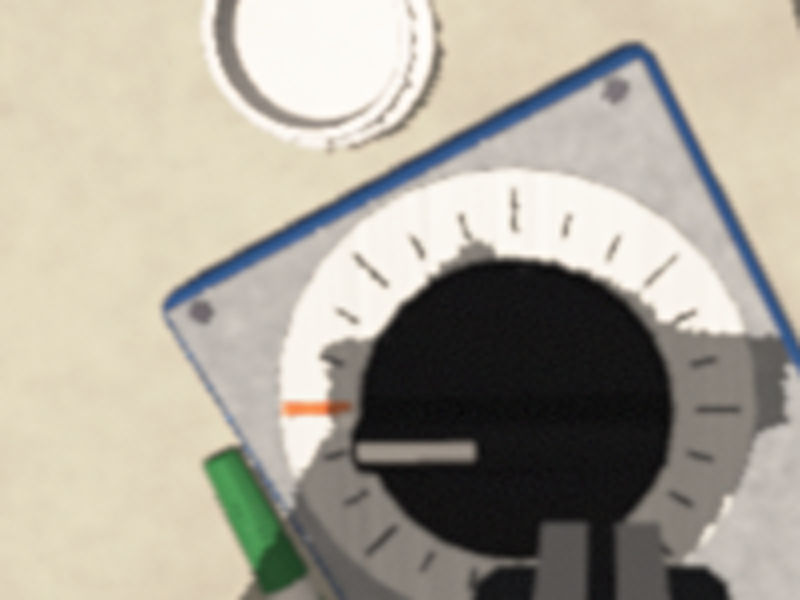

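In this view the orange line at crop (283–350,408), the opposite tick at (718,409) and the white mark at (357–476,452) are all horizontal, so they look parallel. I'll quantify that.

```bash
python3 - <<'E'
from meas import *
c=load('w6');an=lambda d:np.degrees(np.arctan2(d[1],d[0]))%360
img=c['color'].astype(int);G=img.min(2)
X0,Y0=170,110
def cen_rows(x0,x1,y0,y1,wfun):
    P=[]
    for x in range(x0,x1):
        col=wfun(img[y0:y1,x].astype(float));
        if col.sum()>0:P.append((x,(col*np.arange(y0,y1)).sum()/col.sum()))
    return np.array(P)
mk=cen_rows(262,287,216,229,lambda a:np.clip(a.min(1)-60,0,None))
og=cen_rows(242,256,205,220,lambda a:np.clip(a[:,0]-a[:,2]-40,0,None))
# opposite tick, dark on grey
tk=cen_rows(346,354,208,217,lambda a:np.clip(np.median(a.min(1))-8-a.min(1),0,None))
for n,P,z in(('mark',mk,87),('orange',og,53),('tick',tk,53)):
    W=cast(c,P,z)[:,:2];m=W.mean(0);_,_,V=np.linalg.svd(W-m);a=V[0]*np.sign(-V[0][0]);print(n,len(P),P[:,1].round(1),m,an(a))
    if n=='orange':o=m
    if n=='tick':print('target dir',an(o-m))
E
```

```text
mark 25 [222.9 222.7 222.7 222.7 222.7 222.7 222.7 222.7 222.7 222.7 222.7 222.7
 222.6 222.5 222.5 222.5 222.5 222.5 222.5 222.4 222.4 222.4 222.4 222.4
 222.4] [508.51201506 252.53518014] 160.49032506596362
orange 14 [211.7 211.7 211.7 211.7 211.7 211.7 211.7 211.7 211.7 211.5 211.4 211.5
 211.4 211.1] [478.94600969 264.35414288] 161.2033004997227
tick 8 [211.9 211.9 211.9 211.9 211.9 211.9 211.9 211.9] [579.67934341 225.9292701 ] 159.12041600140606
target dir 159.1205771226973
```

The mark is about 1.2° (1 mm) from the target, against a 3.7° limit, and the scene view said 0.9°. The dial is set. Next is the button.

```bash
python3 - <<'E'
from orb import *
c=app([558.46,253.5,70.3,-20.8],[0,-.02,-.18],0);print(c)
t=[510,126.5,250.3,97]
print(rel(c,t))
c2=app(c,[*rel(c,[510,126.5,250.3,38])[0]],-59);print(rel(c,[510,126.5,250.3,38]),c2,rel(c2,[510,126.5,110.3,97]))
E
```

```text
[np.float64(565.5621392481628), np.float64(272.1965135279203), 250.3, -20.8]
([-0.0002, 0.1559, 0.0], -117.8)
([-0.0002, 0.1559, 0.0], -58.8) [np.float64(510.01399867345503), np.float64(126.52821197026324), 250.3, 38.2] ([-0.0, 0.0, 0.14], -58.8)
```

drive_tool --pt "0 0.02 0" --pt "0 0.04 0" --pt "0 0.06 0" --pt "0 0.08 0" --pt "0 0.1 0" --pt "0 0.12 0" --pt "0 0.14 0" --pt "0 0.156 0" --pt "0 0.156 0" --pt "0 0.156 0" --spin '[-6,-12,-18,-24,-30,-36,-42,-48,-54,-59]' --hand '[0,0,0,0,0,0,0,0,0,0]'

```text
time_s: 9.48
ee_pos: [509.1, 124.1, 248.8]
eef_rot: [0.0, 0.944, 0.329, -0.001]
ft_force: [-0.4, -0.1, 1.0]
finger_gap: -0.1
```

drive_tool --pt "0 0 0" --pt "0 0 0" --pt "0 0 0" --pt "0 0 0" --pt "0 0 0" --pt "0 0 0.02" --pt "0 0 0.05" --pt "0 0 0.08" --pt "0 0 0.11" --pt "0 0 0.13" --pt "0 0 0.13" --pt "0 0 0.13" --spin '[-6,-12,-18,-24,-30,-36,-42,-48,-54,-59,-59,-59]' --hand '[0,0,0,0,0,0,0,0,0,0,0,0]'

```text
time_s: 10.48
ee_pos: [508.7, 125.4, 119.0]
eef_rot: [-0.001, 0.662, 0.749, -0.001]
ft_force: [0.5, 0.1, 0.3]
finger_gap: -0.0
```

```bash
python3 - <<'E'
from meas import *
c=snap('wrist','w7');print(c['state']['time_s'],c['state']['ee_pos'],c['state']['eef_rot'])
hsv=cv2.cvtColor(c['color'],cv2.COLOR_RGB2HSV)
g=cv2.inRange(hsv,(45,120,60),(85,255,255));k,l,st,ce=cv2.connectedComponentsWithStats(g)
for i in range(1,k):
    if st[i,4]>100: print('green',st[i],[cast(c,[ce[i]],z)[0].round(1).tolist() for z in(60,65,70)])
s=snap('scene','s7');crop('s7',220,110,420,260,4,'s7c')
E
```

```text
10.4833 [508.67892856 125.39207052 118.95315875] [-0.00133311  0.6624877   0.74907024 -0.00142886]
green [442 106  61  21 896] [[433.5, 206.8, 60.0], [433.7, 204.6, 65.0], [433.9, 202.4, 70.0]]
green [ 298  200   47   42 1569] [[508.5, 126.8, 60.0], [506.9, 126.5, 65.0], [505.2, 126.3, 70.0]]
```

View pics/w7.png

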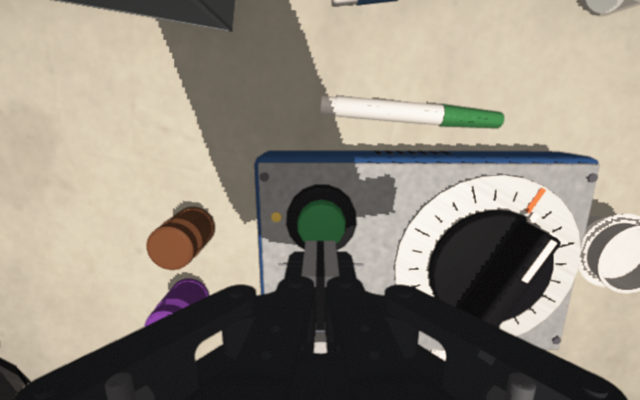

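View pics/s7c.png

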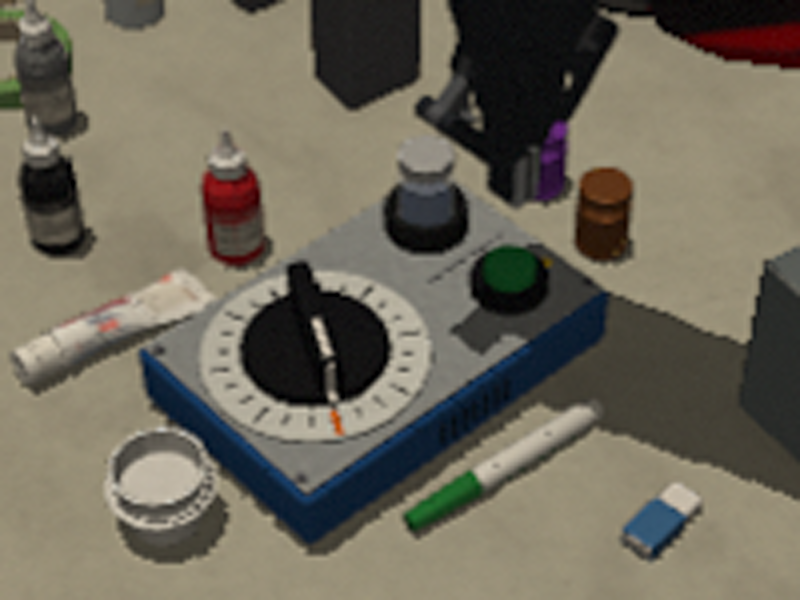

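drive_tool --pt "0 0 0.02" --pt "0 0 0.035" --pt "0 0 0.045" --pt "0 0 0.047" --pt "0 0 0.049" --pt "0 0 0.05" --pt "0 0 0.05" --spin '[0,0,0,0,0,0,0]' --hand '[0,0,0,0,0,0,0]'

```text
time_s: 11.17
ee_pos: [510.4, 125.8, 71.2]
eef_rot: [0.0, 0.662, 0.75, 0.0]
ft_force: [-0.8, -0.5, 2.3]
finger_gap: 0.2
```

```bash
python3 - <<'E'
from h import *
s=snap('scene','s8');print(s['state']['ee_pos'],s['state']['ft_force']);crop('s8',300,140,400,215,8,'s8c')
E
```

```text
[510.37438232 125.79928915  71.16857464] [-0.76317442 -0.53860621  2.2836029 ]
```

View pics/s8c.png

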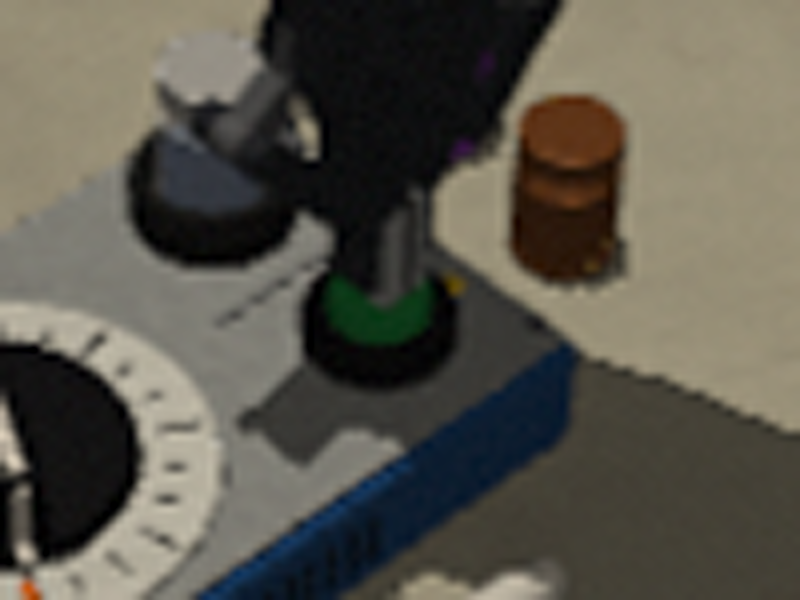

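The fingertips sit over the button centre, with first contact at 2.3 N. I'll press in small steps.

drive_tool --pt "0 0 0.001" --pt "0 0 0.002" --pt "0 0 0.003" --pt "0 0 0.003" --spin '[0,0,0,0]' --hand '[0,0,0,0]'

```text
time_s: 11.55
ee_pos: [510.3, 125.7, 67.5]
eef_rot: [0.0, 0.662, 0.75, 0.0]
ft_force: [0.6, 0.4, 3.0]
finger_gap: -0.0
```

drive_tool --pt "0 0 0.001" --pt "0 0 0.002" --pt "0 0 0.002" --spin '[0,0,0]' --hand '[0,0,0]'

```text
time_s: 11.8
ee_pos: [510.4, 125.8, 66.0]
eef_rot: [0.0, 0.662, 0.75, 0.0]
ft_force: [-1.6, 0.4, 9.7]
finger_gap: 0.3
```

drive_tool --pt "0 0 0.001" --pt "0 0 0.001" --pt "0 0 0.001" --spin '[0,0,0]' --hand '[0,0,0]'

```text
time_s: 12.05
ee_pos: [510.5, 125.8, 65.9]
eef_rot: [0.001, 0.662, 0.75, 0.0]
ft_force: [-6.2, -1.9, 20.7]
finger_gap: -0.1
```

```bash
python3 - <<'E'
from h import *
s=snap('scene','s9');print(s['state']['ee_pos'],s['state']['ft_force']);crop('s9',300,140,400,215,8,'s9c')
E
```

```text
[510.48094529 125.76680895  65.85922552] [-6.22747035 -1.93781941 20.69984837]
```

View pics/s9c.png

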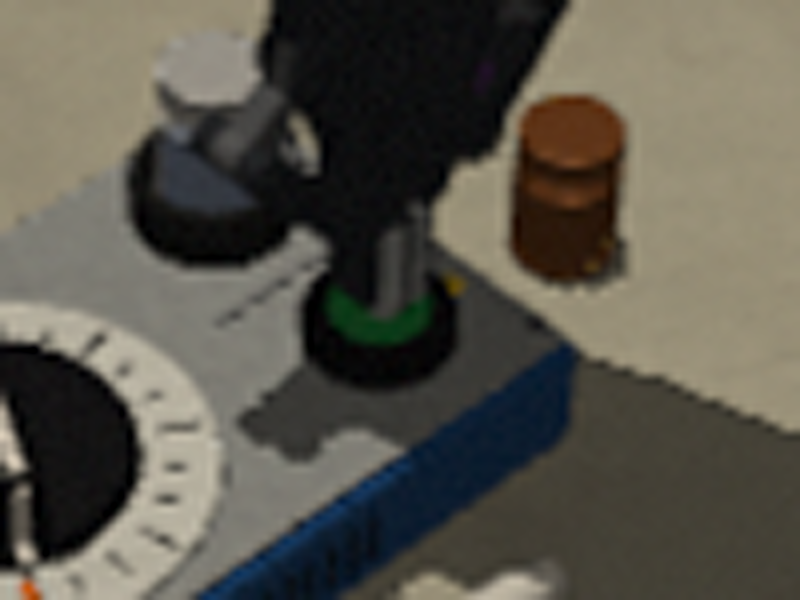

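There is a hard stop at z ≈ 65.9, where force rose to 20 N with no further travel. That is about 6 mm below first contact, so the button is fully down. I'll release it and retract.

drive_tool --pt "0 0 -0.003" --pt "0 0 -0.008" --pt "0 0 -0.02" --pt "0 0 -0.05" --pt "0 0 -0.09" --pt "0 0 -0.13" --pt "0 0 -0.17" --pt "0 0 -0.19" --pt "0 0 -0.19" --pt "0 0 -0.19" --spin '[0,0,0,0,0,0,0,0,0,0]' --hand '[0,0,0,0,0,0,0,0,0,0]'

```text
time_s: 12.93
ee_pos: [510.1, 125.6, 255.6]
eef_rot: [0.001, 0.662, 0.75, 0.001]
ft_force: [0.1, -0.4, -0.0]
finger_gap: 0.1
```

```bash
python3 - <<'E'
from meas import *
c=snap('wrist','w10');print(c['state']['time_s'],c['state']['ee_pos'],c['state']['ft_force'])
s=snap('scene','s10');crop('s10',240,130,400,250,5,'s10c')
hsv=cv2.cvtColor(s['color'],cv2.COLOR_RGB2HSV);
for n in('scene0','s9','s10'):
    hsv=cv2.cvtColor(load(n)['color'],cv2.COLOR_RGB2HSV);m=cv2.inRange(hsv,(45,120,40),(85,255,255))[160:200,330:370];ys,xs=np.nonzero(m);print(n,len(ys),ys.min()+160,ys.max()+160,xs.min()+330,xs.max()+330)
E
```

```text
12.9333 [510.05742577 125.63527464 255.64813065] [ 0.05485506 -0.3761848  -0.01654541]
scene0 120 172 182 341 353
s9 44 177 182 341 353
s10 119 172 182 341 353
```

View pics/s10c.png

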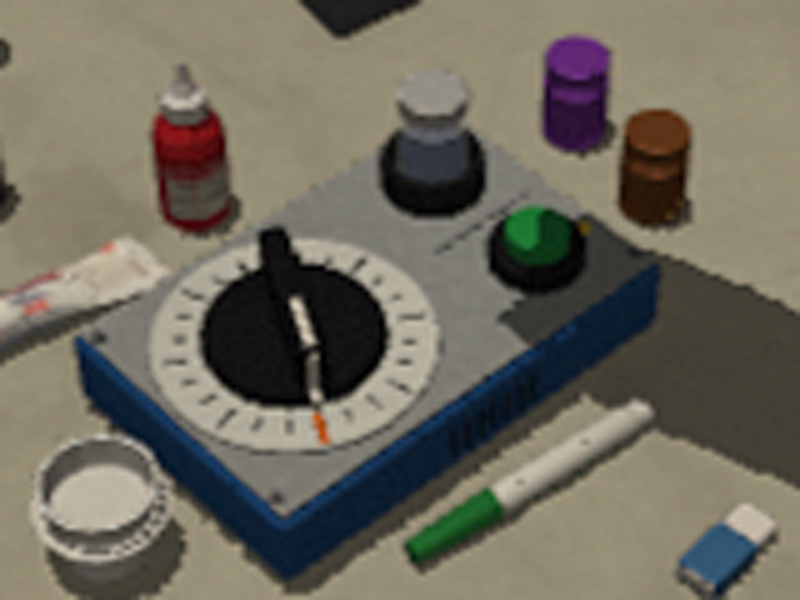

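View pics/w10.png

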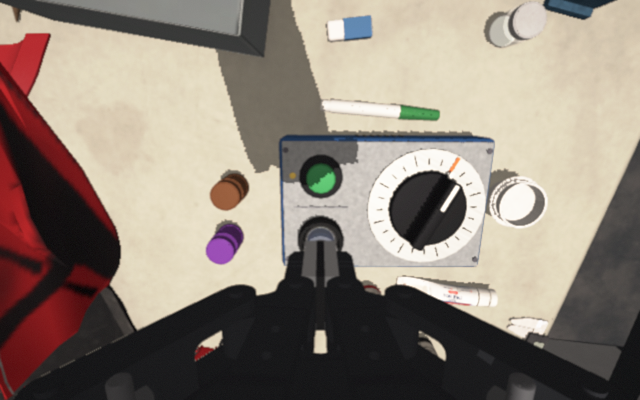

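```bash
python3 - <<'E'
from meas import *
c=load('w10');D,n,e=ring(c,np.array([531,245]));print(D,n,e,orange(c,D));print(mark(c,D))
E
```

```text
[528.50809666 244.82566118] 119 0.6749170840757284 (np.int64(54), np.float64(53.427363329962716), np.float64(159.33393765969626))
[(163, array([449.5, 198.2]), array([507.9, 252.5]), array([8.35124019, 1.57360212]), 'axis', np.float64(159.89830616211415), 'offset', 0.1552962754752807), (808, array([456.4, 229.7]), array([539. , 266.7]), array([20.0218077 ,  7.21920068]), 'axis', np.float64(-24.895857094228464), 'offset', -24.26290082934953)]
```

The mark reads 159.9° and the target 159.3°, so they are 0.6° (about 0.5 mm) apart. The button is up, the jar is upright and the arm is clear, so I'm handing in.

```bash
python3 -c "
from workcell import robot;print(robot.close_job())"
```

```text
the job is handed in; nothing more can be done
None
```

I set the dial to the orange line, pressed the green start button to its stop and let it come up. I then handed the job in at about 13 s, and no verdict was reported.

- **Dial:** I pushed the wing about 152° clockwise with closed fingers, and the force readings stayed at about 3.5 N or less. The last wrist view puts the white mark 0.6° from the orange line, about 0.5 mm. Two earlier checks gave 0.9° and 1.2°. All three are inside the 3.7° limit.
- **Button:** It met a hard stop about 6 mm below first contact, with about 20 N on the tool. Afterwards its outline in the scene picture matched the starting one, so it is up again. I had no direct reading of the button's travel.
- **Everything else:** In the last pictures the jar stands upright in its cup and the scale ring is where it was. The other things look unmoved by eye; I did not measure them. The fingers were 190 mm above the button with no contact force.
- **Disagreements:** The cameras put the dial's centre up to about 3 mm apart, so I used an average for pushing. One ring fit, made while the gripper hid part of the ring, was poor, so I measured from the line directions in that view instead.

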